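# Show an offset lever to the scan pad, level and by its balance point

## Robot

A 6-joint arm with a two-finger parallel gripper is mounted at the origin on the work surface. World frame = base frame: x ahead of the robot, y to its left, z up, the work surface at z = 0. Lengths are in m, angles in rad, forces in N, time in s.
With the tool pointing down it reaches from about 0.375 to 0.9 m from the base axis. Payload 3.1 kg.
Tool frame: the origin (TCP) lies between the finger pads, 19 mm behind the fingertips; this is the grasp point; x points along the fingers, z is the direction in which the jaws open and shut, and the axes are right-handed (so a half turn about x gives the same grasp; the last joint's range is limited). The gripper opens to 85 mm and grips with 20 to 120 N. Pads are 22 mm wide; open, the fingers measure 114 mm over their backs; the gripper's body (76 mm by 85 mm) begins 54 mm behind the grasp point. The pads swing forward as they close: fully open they stand 13 mm farther back than shut.
Start: joints at [1.169, 0.527, 1.433, -0, 1.181, -0.178], TCP at [0.139, 0.609, 0.25] pointing down, gripper open.
Joint ranges: [-3.08, 3.08], [-0.75, 2.2], [0.22, 2.44], [-1.43, 4.57], [0, 2.65], [-2.85, 2.85]. Speed limits (rad/s): [2.79, 2.79, 3.14, 3.14, 3.14, 3.14].

## Interface

Orientations are given as a unit quaternion [x, y, z, w].
In Python, from station import status, snapshot, camera_params, ticket gives the robot as it stands.
- The arm moves only by the tool arm_command, never from a script. Its argument "series" is a list that holds one entry, the list of rows, each a list of 4 numbers: the shift along the tool's x, y, z in mm, then the turn about the tool's x in rad. A call has 1 to 10 rows; each row shifts and turns the commanded pose from where the row before left it, along the tool's axes as they then stand; what a row does not reach is not made up. A row lasts 1/10 s, in which the tool goes at most 50 mm and 8.59 degrees, less where a joint would pass 70% of its speed; a pose out of reach is approached as far as the arm can. A call is refused whole if a number of a shift passes 50 or a number of a turn 0.15, either way. A call with a gripper value outside its range is refused whole. "jaw" is the opening in per cent of the stroke, from 0 (shut) to 100 (fully open), set as the call begins (left out, the last holds). The fingers move at their own pace and stop on an object; "force" is the grip in N (left out, the last holds). Time passes only in rows, so rows that do not move let the fingers close. It gives the time, the measured TCP pose, the force and the opening at its end, in the units of the state.
- status.sense(): the state, without advancing time (a new reading comes with each control period).
- snapshot(name): name is "scene" or "top" or "wrist"; returns the picture (420x560x3 uint8, red, green, blue); there is no depth.
- camera_params(name): a dict with "fovy" (degrees; the focal length in pixels is half the picture's height over the tangent of half this angle, whatever the lens; pixels are square), "cx", "cy" (the principal point, pixels), "extrinsics" (4x4, takes a point from camera to world coordinates); the wrist camera has in their place "mount" (4x4, takes a point from camera to tool coordinates, whose origin is the TCP and whose axes are the tool frame's). Camera axes: x right, y down, z forward; pixel columns grow to the right and rows downward; lengths in m; the calibration is good to about 2 mm. A picture is of the moment at which its call begins: read the wrist's pose just before it. camera_params takes no time and is no camera call.
- ticket.sign_off(): hands the job in, once; it reports no verdict.
The state is a dict: "t": time; "q": joint angles; "qd": joint speeds; "tau": joint torques, N m; "tcp_pos": TCP position; "tool_rot": TCP orientation; "force": force on the tool from outside, world axes, zero at the start; "ft_torque": the same for the moment, N m; "finger_gap": opening from 0.0 (shut) to 1.0 (fully open).
Only numpy, scipy, OpenCV 4.12 (cv2) and the standard library are available. Lean on these libraries where they do the work, as an engineer would, in place of code of your own. Each camera call takes 0.05 s, during which the arm holds its last target. There are 200 camera calls.

## Task

Pick up the offset lever by pinching its bar at the balance point, and hold it level above the scan pad, its underside about 100 mm over the glass, balance point over the middle of the glass. Show it in three directions: blue head over the red lamp, then turned to the yellow lamp, then to the green lamp, keeping still for about two seconds at each of the first two, and finish the program while still holding it level and still over the green lamp. Keep it level all the way, and do not touch the scan pad or disturb the other things on the bench.

Things in the scene. Friction and masses are not known exactly. Their poses are not given: they have to be found in the camera images.
- lever: Loose offset lever, 0.37 to 0.68 kg: heavy blue round head (dia 52, 34 high), steel bar (16 wide, 20 high, underside 7 above the bench), small blue round foot (dia 26, 30 high). Origin: on the underside, below the balance point, which is on the bar's centre line, 66 from the head's axis, 139 from the foot's. x points from head to tail, z up. Grip the bar with TCP 23 above the underside. (mm)
- lever_head (a point): Centre of the blue head's underside, 66 mm from the lever's origin along its -x.
- scan_pad: Fixed scan pad: black disc, dia 230, 22 high, round glass (dia 60) flush in the middle of its top, blue box (70 x 120, 45 high, reaching 170 from the disc's centre) on its +x side, three lamps on the side away from the box. Origin: centre of the disc's underside, on the bench; x points to the blue box, z up. Sizes in mm.
- glass (a point): Centre of the scan pad's glass, 22 mm above the bench; axes as the scan pad.
- lamp_red (a point): Centre of the red lamp's top: lamps are round caps, 24 mm diameter, 8 mm high above the disc, top 30 mm above the bench, 66 mm from the middle of the glass, 60 degrees apart. Seen from above, turning clockwise about the glass: red, yellow, green.
- lamp_yellow (a point): Centre of the yellow lamp's top (the middle one, farthest from the blue box).
- lamp_green (a point): Centre of the green lamp's top.
- parts_tray: Bystander: loose clear open tray, 110 x 80 mm, 40 mm high. Origin: centre of its underside.
- steel_slug: Bystander: loose upright steel cylinder, 48 mm diameter, 45 mm high. Origin: centre of its underside.
- wrench: Bystander: loose wrench, 170 mm long, lying on the bench roughly along x. Origin: about its middle, on the bench.
- cup: Bystander: loose paper-coloured cup, 72 mm diameter at the rim, 85 mm high. Origin: centre of its underside.
Not all that is in view belongs to the job. Several things have the shape of the lever; the one meant has the colours described above.

How it is judged:
On the way, in this order (a step that is already met when the one before it is completed fails the run):
1. the lever is lifted clear of the bench, level, gripped within 18 mm of its balance point (x of the grasp point in the frame of lever between -0.018 and 0.018 m and contact force between the fingers and lever above 2 N and angle between lever's own z axis and vertical below 0.09 rad and height (world z) of lever above 0.03 m), for 0.2 s.
2. held level and still above the glass with the head over the red lamp, for 1 s (x of the grasp point in the frame of lever between -0.018 and 0.018 m and contact force between the fingers and lever above 2 N and angle between lever's own z axis and vertical below 0.09 rad and horizontal distance between lever and glass below 0.02 m and horizontal distance between lever_head and lamp_red below 0.02 m and z of lever in the frame of glass between 0.06 and 0.14 m and linear speed of lever below 0.03 m/s and angular speed of lever below 0.15 rad/s), for 1 s.
3. then the head over the yellow lamp, for 1 s (x of the grasp point in the frame of lever between -0.018 and 0.018 m and contact force between the fingers and lever above 2 N and angle between lever's own z axis and vertical below 0.09 rad and horizontal distance between lever and glass below 0.02 m and horizontal distance between lever_head and lamp_yellow below 0.02 m and z of lever in the frame of glass between 0.06 and 0.14 m and linear speed of lever below 0.03 m/s and angular speed of lever below 0.15 rad/s), for 1 s.
At the end, for the whole second after the job is handed in: Lever held still in the fingers only, within 18 mm of its balance point along the bar, level within 5 degrees, underside 60 to 140 mm above the glass, balance point within 20 mm of the glass centre and head within 20 mm of the green lamp from above; other things moved under 20 mm (x of the grasp point in the frame of lever between -0.018 and 0.018 m and contact force between the fingers and lever above 2 N and angle between lever's own z axis and vertical below 0.09 rad and horizontal distance between lever and glass below 0.02 m and horizontal distance between lever_head and lamp_green below 0.02 m and z of lever in the frame of glass between 0.06 and 0.14 m and linear speed of lever below 0.03 m/s and angular speed of lever below 0.15 rad/s and contact force between lever and parts_tray below 0.1 N and contact force between lever and steel_slug below 0.1 N and contact force between lever and wrench below 0.1 N and contact force between lever and cup below 0.1 N and contact force between lever and scan_pad below 0.1 N and distance of each of parts_tray, steel_slug, wrench, cup from where it was at the start of the episode below 0.02 m); the arm keeps its last pose, push and grip.
It fails at once if the lever tips more than 17 degrees (angle between lever's own z axis and vertical above 0.3 rad).
It fails at once if the scan pad is touched (contact force between scan_pad and anything else above 1 N).
It fails at once if the tray, slug, wrench or cup is moved more than 20 mm (distance of any of parts_tray, steel_slug, wrench, cup from where it was at the start of the episode above 0.02 m).
It also fails if it takes over 51 s, if anything falls off the work surface, if the arm or the gripper's body presses on something with over 40 N, if the wrist force passes 120 N, or if a joint passes its speed limit or range.

## Working session

There is one attempt and no reset: what is moved stays moved. The work goes in short steps, Python scripts to look and compute and a tool call to move; the robot and the scene stay as the last step left them, time stands still between calls to the robot, and variables do not carry over. Pictures are saved under pics/ and viewed, about 8 in all and at most 12, crops included, and the job is handed in when it is done.

Besides the shell and the picture viewer there is one more tool, called after "Call:" as name(argument=value, ...), one argument or row to a line, values as JSON. arm_command: Moves the arm, as the interface text tells. Its arguments: {"type":"object","properties":{"series":{"type":"array"},"jaw":{"type":"number"},"force":{"type":"number"}},"required":["series"]}

```bash
ls; mkdir -p pics; cat > h.py <<'E'
import numpy as np, cv2
from station import status, snapshot, camera_params
from scipy.spatial.transform import Rotation as R
def cam(n, s=None):
    p=camera_params(n)
    if 'extrinsics' in p: T=np.array(p['extrinsics'])
    else:
        s=s or status.sense(); W=np.eye(4); W[:3,:3]=R.from_quat(s['tool_rot']).as_matrix(); W[:3,3]=s['tcp_pos']; T=W@np.array(p['mount'])
    return p['cx'],p['cy'],210/np.tan(np.radians(p['fovy'])/2),T
def px2w(c,u,v,z):
    cx,cy,f,T=c; d=T[:3,:3]@np.array([(u-cx)/f,(v-cy)/f,1]); o=T[:3,3]
    return o+d*(z-o[2])/d[2]
def w2px(c,P):
    cx,cy,f,T=c; q=T[:3,:3].T@(np.array(P)-T[:3,3]); return cx+f*q[0]/q[2], cy+f*q[1]/q[2]
def save(n,f,crop=None,k=1):
    s=status.sense(); im=snapshot(n)[:,:,::-1]; cv2.imwrite('pics/raw_'+f+'.png',im); np.save('pics/'+f+'.npy',cam(n,s)[3])
    if crop: im=im[crop[1]:crop[3],crop[0]:crop[2]]
    cv2.imwrite('pics/'+f+'.png',cv2.resize(im,None,fx=k,fy=k,interpolation=cv2.INTER_CUBIC))
E
python3 - <<'E'
from h import *
save('top','top1',None,1.42); save('scene','scene1',None,1.42)
for n in('top','scene','wrist'): print(n,cam(n))
print(camera_params('top')); print(status.sense())
E
```

```text
pics
top (280.5340297672342, 218.26526902398538, np.float64(513.6795108833644), array([[ 0.02910219, -0.97910713,  0.20125181,  0.21668222],
       [-0.99957342, -0.02900143,  0.00344975,  0.01594424],
       [ 0.00245892, -0.20126635, -0.97953347,  1.7314366 ],
       [ 0.        ,  0.        ,  0.        ,  1.        ]]))
scene (280.82375433945947, 206.04849247282706, np.float64(391.72431738523045), array([[ 0.83634892,  0.38378215, -0.39144826,  0.96877582],
       [ 0.54799148, -0.56571735,  0.61617304, -0.67149436],
       [ 0.01502714, -0.72984597, -0.68344644,  0.82096555],
       [ 0.        ,  0.        ,  0.        ,  1.        ]]))
wrist (276.44260595559, 210.6333398971365, np.float64(290.01549706365114), array([[ 0.22270604,  0.93342992,  0.28126606,  0.06643347],
       [ 0.9748829 , -0.21255062, -0.06652494,  0.62660756],
       [-0.0023131 ,  0.28901698, -0.95732118,  0.37340587],
       [ 0.        ,  0.        ,  0.        ,  1.        ]]))
{'fovy': 44.47098169440741, 'cx': 280.5340297672342, 'cy': 218.26526902398538, 'extrinsics': array([[ 0.02910219, -0.97910713,  0.20125181,  0.21668222],
       [-0.99957342, -0.02900143,  0.00344975,  0.01594424],
       [ 0.00245892, -0.20126635, -0.97953347,  1.7314366 ],
       [ 0.        ,  0.        ,  0.        ,  1.        ]])}
{'t': 0.1, 'q': array([ 1.16846567e+00,  5.28368199e-01,  1.43377199e+00, -1.76708072e-05,
        1.18143146e+00, -1.78499034e-01]), 'qd': array([-0.00150846, -0.00096117, -0.00490011,  0.00099568, -0.00081842,
       -0.00063412]), 'tau': array([-1.87444975e-04, -4.43307710e+01, -1.78585678e+01, -2.75452039e-04,
        3.86266431e-03,  1.95351379e-05]), 'tcp_pos': array([0.13846012, 0.60883964, 0.24913522]), 'tool_rot': array([-0.4413699 ,  0.55332435,  0.44069501,  0.55209843]), 'force': array([-0.02974783,  0.17653262,  0.35828066]), 'ft_torque': array([ 0.01539213, -0.04906211, -0.09997047]), 'finger_gap': 0.99942411148653}
```

View pics/top1.png

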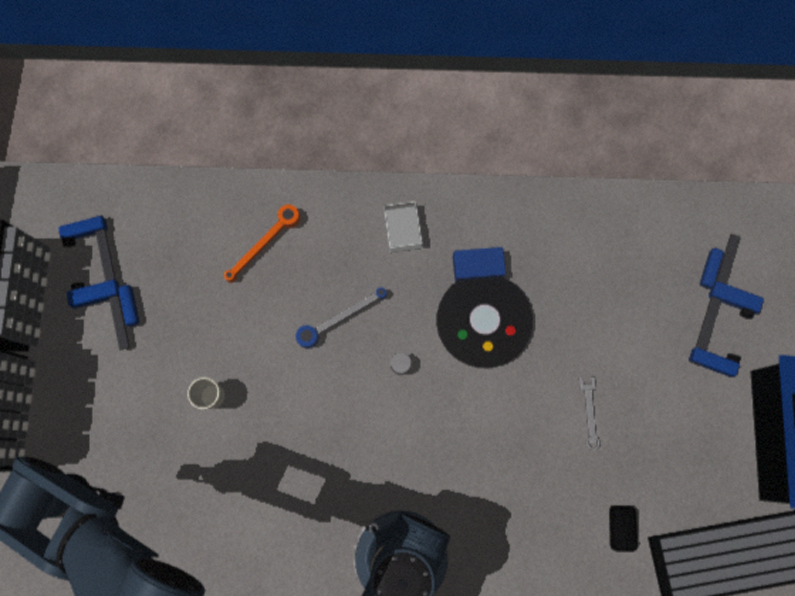

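View pics/scene1.png

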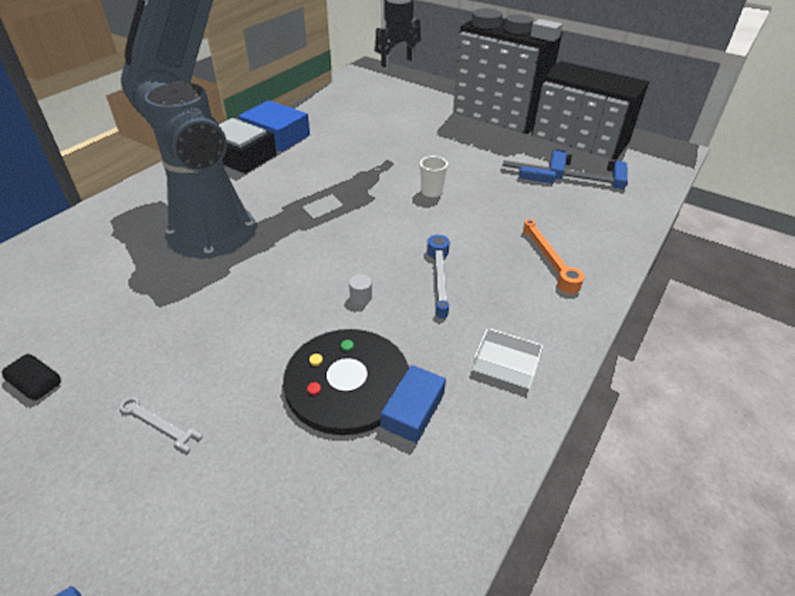

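Top view (picture pixels): the candidate levers are blue, with its head at (307,336) and foot at (382,293), and orange, at (288,214)–(230,276). The blue one with the steel bar matches the description. The pad is at (485,320), with red at (510,330), yellow at (488,346) and green at (462,335). I'll confirm this in an enlarged crop.

```bash
python3 - <<'E'
import cv2
im=cv2.imread('pics/raw_top1.png')[135:275,200:390]
cv2.imwrite('pics/crop1.png',cv2.resize(im,None,fx=4,fy=4,interpolation=cv2.INTER_CUBIC))
E
```

```text
(no output)
```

View pics/crop1.png

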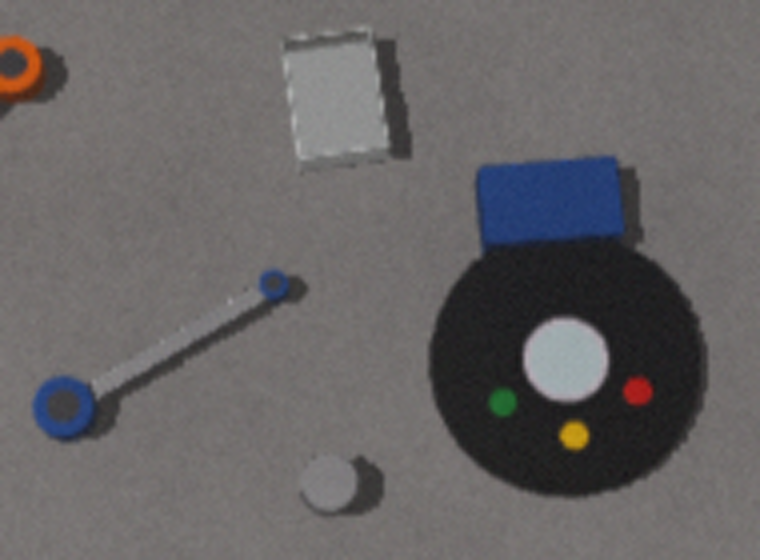

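The crop confirms the lever: a blue head at (64,406), steel bar, and small blue foot at (273,284). On the pad the glass is at (566,359), red (638,391), yellow (574,436) and green (503,402). Next I'll turn these into positions.

```bash
cat > m1.py <<'E'
from h import *
c=cam('top')
def P(x,y,z): return px2w(c,200+(x+.5)/4-.5,135+(y+.5)/4-.5,z)
head=P(64,406,.034);foot=P(273,284,.030)
G=P(566,359,.022);lam={n:P(*a,.030) for n,a in dict(red=(638,391),yellow=(574,436),green=(503,402)).items()}
if __name__=='__main__':
    print('head',head,'foot',foot,'d',np.linalg.norm((head-foot)[:2]))
    u=(foot-head)[:2];u/=np.linalg.norm(u);print('bal',head[:2]+66e-3*u,'ang',np.degrees(np.arctan2(u[1],u[0])))
    print('glass',G)
    for n,l in lam.items(): d=(l-G)[:2];print(n,l,np.linalg.norm(d),np.degrees(np.arctan2(d[1],d[0])))
    for n,a in dict(slug=(330,482,.045),tray=(336,100,.02)).items(): print(n,P(*a))
    # rest: cup picture px
    print('cup',px2w(c,204/1.42,393/1.42,.085))
    s=status.sense();M=R.from_quat(s['tool_rot']).as_matrix();print(M.round(3),s['tcp_pos'])
E
python3 m1.py
```

```text
head [0.49796966 0.23740054 0.034     ] foot [0.60881614 0.0662148  0.03      ] d 0.20393994521959793
bal [0.53384232 0.18200061] ang -57.07606641339892
glass [ 0.55284297 -0.18396952  0.022     ]
red [ 0.52564814 -0.24372037  0.03      ] 0.06564847912545278 -114.47204674914572
yellow [ 0.48580446 -0.19008224  0.03      ] 0.06731661959068114 -174.79004760082046
green [ 0.5129144  -0.13032587  0.03      ] 0.06687249822300548 126.6614122150076
slug [0.43909009 0.01301379 0.045     ]
tray [0.77705504 0.01727848 0.02      ]
cup [0.35127421 0.45334002 0.085     ]
[[-0.001 -0.975  0.222]
 [-0.002  0.222  0.975]
 [-1.     0.    -0.002]] [0.13846012 0.60883964 0.24913522]
```

Distances check out: head to foot is 204 mm (205 expected) and the lamps sit at 66–67 mm. On joint 6: yaw = q1 − q6, so only the grasp with q6 ≈ +2.8 lets me reach red, yellow and green within range. It's about 4–5° off square to the bar, and the pads will square the bar up. Moving over the lever now.

Call:
arm_command(
  series=[
    [[0,-40,-27.4,0],[0,-40,-27.4,0],[0,-40,-27.4,0],[0,-40,-27.4,0],[0,-40,-27.4,0],[0,-40,-27.4,0],[0,-40,-27.4,0],[0,-40,-27.4,0],[0,-40,-27.4,0],[0,-40,-27.4,0]],
  ],
  jaw=100,
  force=60,
)

```text
t: 1.1
tcp_pos: [0.4687, 0.2517, 0.2498]
tool_rot: [-0.441, 0.553, 0.441, 0.553]
force: [1.2, 0.3, 0.8]
finger_gap: 0.999
```

Call:
arm_command(
  series=[
    [[0,-40,-27.4,0],[0,-40,-27.4,0],[0,0,0,0.145],[0,0,0,0.145],[0,0,0,0.145],[0,0,0,0.145],[0,0,0,0.145],[0,0,0,0.145],[0,0,0,0.145],[0,0,0,0.145]],
  ],
)

```text
t: 2.1
tcp_pos: [0.5334, 0.1822, 0.2496]
tool_rot: [-0.064, 0.705, 0.064, 0.704]
force: [0.6, 0.4, 0.3]
finger_gap: 1.003
```

Call:
arm_command(
  series=[
    [[0,0,0,0.145],[0,0,0,0.145],[0,0,0,0.145],[0,0,0,0.145],[0,0,0,0.145],[0,0,0,0.145],[0,0,0,0.145],[0,0,0,0.145],[0,0,0,0.145],[0,0,0,0.145]],
  ],
)

```text
t: 3.1
tcp_pos: [0.5334, 0.1822, 0.2496]
tool_rot: [0.419, 0.57, -0.419, 0.569]
force: [0.7, 0.5, -0.8]
finger_gap: 1.002
```

```bash
python3 - <<'E'
from h import *
s=status.sense(); print(s['t'],s['q'].round(3),s['tcp_pos'],R.from_quat(s['tool_rot']).as_matrix().round(3))
E
```

```text
3.1 [0.131 0.446 1.588 0.    1.108 1.4  ] [0.53335554 0.18222626 0.2495555 ] [[-0.001  0.955  0.297]
 [-0.     0.297 -0.955]
 [-1.    -0.001 -0.   ]]
```

Joint 1 has a shoulder offset, so a square grasp needs q6 = 2.70, which is inside the range. I'll turn the rest and look with the wrist camera.

Call:
arm_command(
  series=[
    [[0,0,0,0.144],[0,0,0,0.144],[0,0,0,0.144],[0,0,0,0.144],[0,0,0,0.144],[0,0,0,0.144],[0,0,0,0.144],[0,0,0,0.144],[10,0,0,0.144],[0,0,0,0]],
  ],
)

```text
t: 4.1
tcp_pos: [0.5326, 0.1821, 0.2386]
tool_rot: [-0.676, -0.203, 0.679, -0.203]
force: [-0.2, 0.1, -0.6]
finger_gap: 1.002
```

```bash
python3 - <<'E'
from h import *
s=status.sense(); print(s['t'],s['q'].round(3),s['tcp_pos'])
save('wrist','w1',None,1.42)
c=cam('wrist',s)
print('expect head,foot,bal px x1.42',[np.round(np.array(w2px(c,p))*1.42) for p in ([.498,.2374,.034],[.6088,.0662,.03],[.5338,.182,.027])])
E
```

```text
4.1 [ 0.131  0.459  1.601 -0.     1.085  2.69 ] [0.53257207 0.18209783 0.2386498 ]
expect head,foot,bal px x1.42 [array([390., 341.]), array([392.,  79.]), array([391., 264.])]
```

View pics/w1.png

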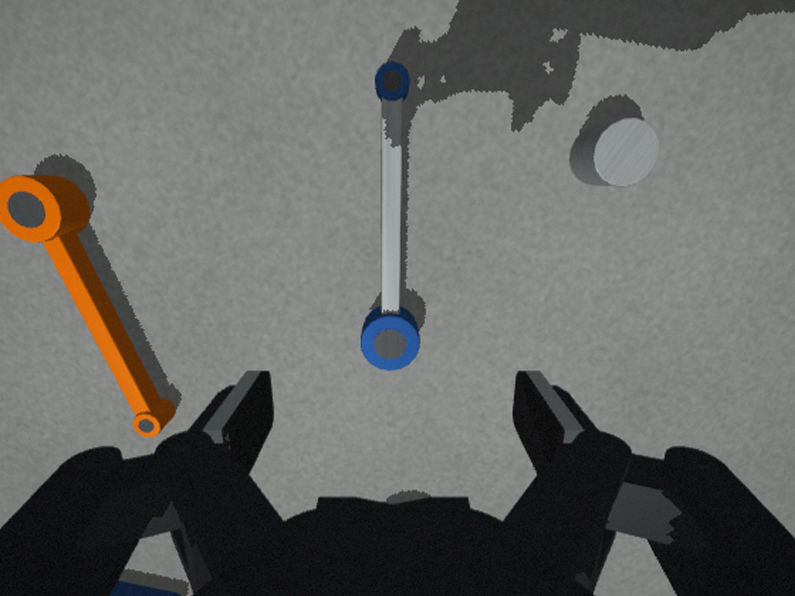

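The wrist view shows the blue head at (390,343) and the foot at (392,80), within 2 px of the prediction. The bar runs vertically, squarely between the fingers. Descending and gripping.

Call:
arm_command(
  series=[
    [[30,0,0,0],[30,0,0,0],[30,0,0,0],[30,0,0,0],[30,0,0,0],[25,0,0,0],[20,0,0,0],[12,0,0,0],[6,0,0,0],[0,0,0,0]],
  ],
)

```text
t: 5.15
tcp_pos: [0.5337, 0.1823, 0.0267]
tool_rot: [-0.677, -0.203, 0.677, -0.203]
force: [-0.2, 0.4, -0.3]
finger_gap: 1.001
```

Call:
arm_command(
  series=[
    [[1,0,0,0],[0,0,0,0],[0,0,0,0],[0,0,0,0],[0,0,0,0],[0,0,0,0],[0,0,0,0],[0,0,0,0],[0,0,0,0],[0,0,0,0]],
  ],
  jaw=0,
  force=60,
)

```text
t: 6.15
tcp_pos: [0.5342, 0.1824, 0.0266]
tool_rot: [0.678, 0.203, -0.677, 0.203]
force: [-0.5, 1.6, 5.5]
finger_gap: 0.172
```

Call:
arm_command(
  series=[
    [[0,0,0,0],[0,0,0,0],[-2,0,0,0],[-4,0,0,0],[-6,0,0,0],[-8,0,0,0],[-8,0,0,0],[-6,0,0,0],[-4,0,0,0],[0,0,0,0]],
  ],
)

```text
t: 7.15
tcp_pos: [0.5342, 0.1823, 0.0649]
tool_rot: [0.678, 0.203, -0.677, 0.203]
force: [0.8, 0.4, -5.7]
finger_gap: 0.169
```

```bash
python3 - <<'E'
from h import *
s=status.sense(); print(s['t'],s['q'].round(3),s['tcp_pos'],s['force'],s['ft_torque'],s['finger_gap'])
im=snapshot('scene')[:,:,::-1]; c=im[130:250,250:400]; cv2.imwrite('pics/s2.png',cv2.resize(c,None,fx=5,fy=5,interpolation=cv2.INTER_CUBIC))
E
```

```text
7.15 [ 0.131  0.721  1.721 -0.     0.698  2.69 ] [0.53417347 0.182347   0.06486994] [ 0.84139925  0.3601476  -5.70260972] [ 0.04932285 -0.03328582  0.01893032] 0.1691391999325491
```

View pics/s2.png

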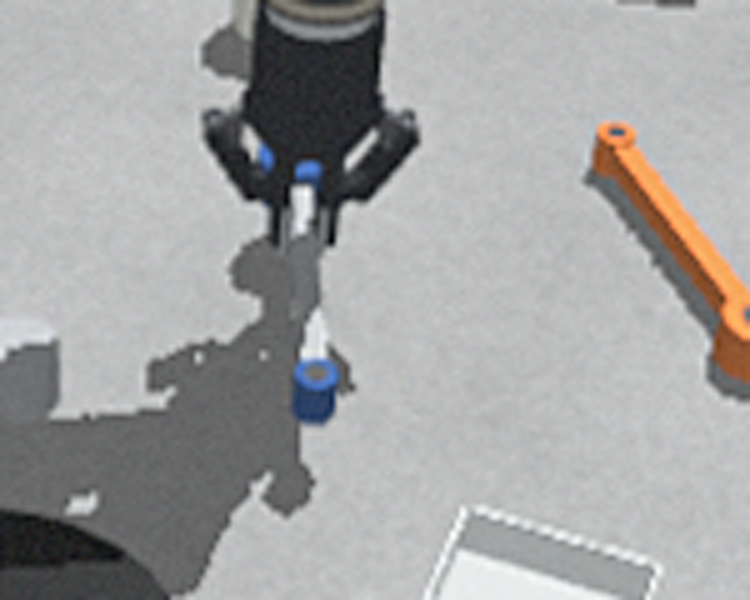

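```bash
python3 - <<'E'
from h import *
c=cam('scene')
for z in (.050,.0683,.085):
  u,v=w2px(c,[.6088+.0004,.0662,z]); print(z,((u+.5-250)*5),((v+.5-130)*5))
E
```

```text
0.05 317.07254630992566 395.5894297640946
0.0683 319.36631923003887 372.16074702932485
0.085 321.50513363936227 350.31481634228714
```

Lifted level: the foot's top is at (315,370) in the crop, against (319,372) predicted for level. Measured load is about 5.7 N. Raising, carrying, then turning to red.

Call:
arm_command(
  series=[
    [[-6,0,0,0],[-12,0,0,0],[-16,0,0,0],[-16,0,0,0],[-16,0,0,0],[-12,0,0,0],[-6,0,0,0],[0,8,4.7,0],[0,16,9.4,0],[0,24,14.1,0]],
  ],
  force=80,
)

```text
t: 8.2
tcp_pos: [0.5358, 0.1265, 0.1473]
tool_rot: [-0.677, -0.204, 0.678, -0.204]
force: [-0.3, -0.8, -6.3]
finger_gap: 0.161
```

Call:
arm_command(
  series=[
    [[0,26,15.3,0],[0,26,15.3,0],[0,26,15.3,0],[0,26,15.3,0],[0,26,15.3,0],[0,26,15.3,0],[0,26,15.3,0],[0,26,15.3,0],[0,24,14.1,0],[0,16,9.4,0]],
  ],
)

```text
t: 9.2
tcp_pos: [0.5507, -0.1632, 0.1472]
tool_rot: [-0.677, -0.203, 0.678, -0.202]
force: [0.2, 1.6, -4.8]
finger_gap: 0.16
```

Call:
arm_command(
  series=[
    [[0,12,7.1,0],[0,8,4.7,0],[0,0,0,-0.03],[0,0,0,-0.06],[0,0,0,-0.09],[0,0,0,-0.09],[0,0,0,-0.09],[0,0,0,-0.09],[0,0,0,-0.09],[0,0,0,-0.09]],
  ],
)

```text
t: 10.2
tcp_pos: [0.552, -0.182, 0.1479]
tool_rot: [-0.58, -0.405, 0.58, -0.404]
force: [0.8, -1.1, -6.1]
finger_gap: 0.16
```

Call:
arm_command(
  series=[
    [[0,0,0,-0.09],[0,0,0,-0.09],[0,0,0,-0.09],[0,0,0,-0.09],[0,0,0,-0.09],[0,0,0,-0.09],[0,0,0,-0.09],[0,0,0,-0.09],[0,0,0,-0.09],[0,0,0,-0.09]],
  ],
)

```text
t: 11.2
tcp_pos: [0.552, -0.1821, 0.1479]
tool_rot: [0.346, 0.617, -0.346, 0.616]
force: [0.4, 0.5, -5.1]
finger_gap: 0.16
```

Call:
arm_command(
  series=[
    [[0,0,0,-0.09],[0,0,0,-0.09],[0,0,0,-0.09],[0,0,0,-0.09],[0,0,0,-0.09],[0,0,0,-0.08],[0,0,0,-0.05],[0,0,0,-0.025],[0,0,0,0],[0,0,0,0]],
  ],
)

```text
t: 12.2
tcp_pos: [0.5523, -0.1832, 0.148]
tool_rot: [0.149, 0.691, -0.149, 0.691]
force: [0.4, -0.4, -5.2]
finger_gap: 0.165
```

```bash
cat > chk.py <<'E'
import sys
from h import *
f=sys.argv[1]
s=status.sense(); M=R.from_quat(s['tool_rot']).as_matrix(); yaw=np.arctan2(M[1,2],M[0,2]); hd=yaw-np.pi/2
print(s['t'],s['q'].round(3),s['tcp_pos'].round(4),s['force'].round(1),s['ft_torque'].round(3),s['finger_gap'],'head dir',np.degrees(hd))
save('top',f+'t',(295,165,395,265),5); save('scene',f+'s',(150,180,400,340),3)
ct=cam('top'); cs=cam('scene')
u=np.array([np.cos(hd),np.sin(hd)]);p=s['tcp_pos']; 
for n,d,z in(('head',.066,.0074),('foot',-.139,.0034)):
    Q=[*(p[:2]+d*u),p[2]+z]; a=w2px(ct,Q);b=w2px(cs,Q)
    print(n,'expect top crop',((a[0]-295+.5)*5,(a[1]-165+.5)*5),'scene crop',((b[0]-150+.5)*3,(b[1]-180+.5)*3))
a,b=[cv2.imread(f'pics/{f}{k}.png') for k in 'ts']; cv2.imwrite(f'pics/{f}.png',np.hstack([cv2.resize(a,(400,400)),cv2.resize(b,(400,256)) if 0 else cv2.copyMakeBorder(cv2.resize(b,(400,256)),0,144,0,0,0)]))
E
python3 chk.py red
```

```text
12.2 [-0.512  0.604  1.633  0.     0.904 -0.089] [ 0.5523 -0.1832  0.148 ] [ 0.4 -0.4 -5.2] [-0.005  0.031 -0.011] 0.1651147698603873 head dir -114.27505778537645
head expect top crop (np.float64(353.1796247963854), np.float64(305.11753130059503)) scene crop (np.float64(201.14070840686136), np.float64(176.21847811167757))
foot expect top crop (np.float64(56.47070384594798), np.float64(167.04529637674327)) scene crop (np.float64(425.740196002815), np.float64(83.10120423608507))
```

View pics/redt.png

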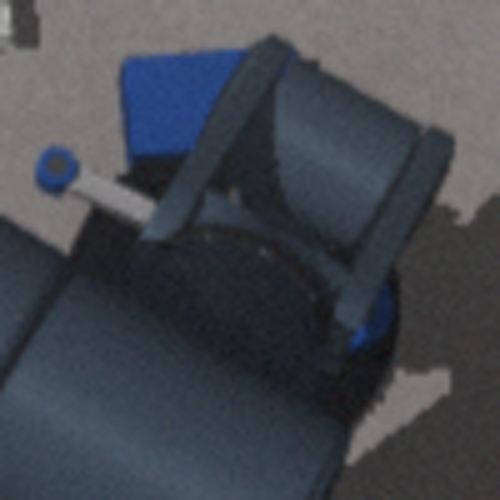

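View pics/reds.png

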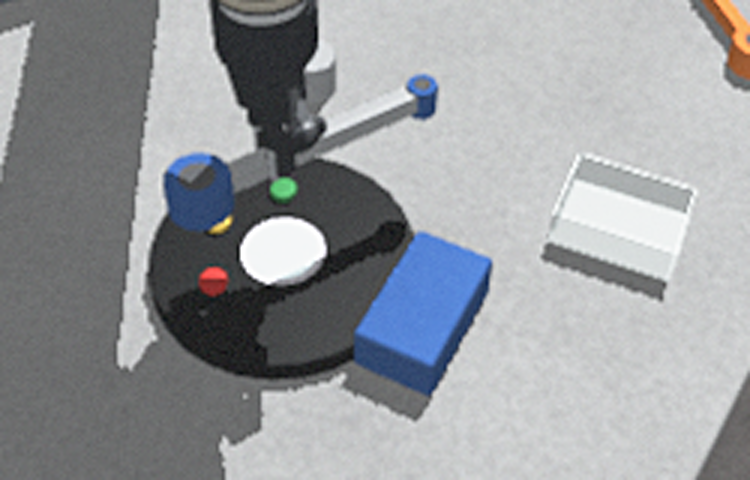

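Head over red: the foot is at (57,168) in the top crop, against (56,167) predicted. In the scene crop the foot is at (422,84) and the head at (199,173), both within about 4 px (enlarged) of prediction, so the lever is level. Holding 2 s, then turning to yellow and holding.

Call:
arm_command(
  series=[
    [[0,0,0,0],[0,0,0,0],[0,0,0,0],[0,0,0,0],[0,0,0,0],[0,0,0,0],[0,0,0,0],[0,0,0,0],[0,0,0,0],[0,0,0,0]],
  ],
)

```text
t: 13.3
tcp_pos: [0.5524, -0.1839, 0.148]
tool_rot: [0.149, 0.691, -0.149, 0.691]
force: [0.5, 0.7, -5.4]
finger_gap: 0.167
```

Call:
arm_command(
  series=[
    [[0,0,0,0],[0,0,0,0],[0,0,0,0],[0,0,0,0],[0,0,0,0],[0,0,0,0],[0,0,0,0],[0,0,0,0],[0,0,0,0],[0,0,0,0]],
  ],
)

```text
t: 14.3
tcp_pos: [0.5524, -0.1839, 0.148]
tool_rot: [0.149, 0.691, -0.149, 0.691]
force: [0.0, 0.1, -5.4]
finger_gap: 0.164
```

Call:
arm_command(
  series=[
    [[0,0,0,0.03],[0,0,0,0.06],[0,0,0,0.08],[0,0,0,0.08],[0,0,0,0.08],[0,0,0,0.08],[0,0,0,0.08],[0,0,0,0.08],[0,0,0,0.08],[0,0,0,0.08]],
  ],
)

```text
t: 15.3
tcp_pos: [0.5524, -0.1839, 0.148]
tool_rot: [0.387, 0.592, -0.387, 0.592]
force: [-0.5, -0.2, -5.5]
finger_gap: 0.169
```

Call:
arm_command(
  series=[
    [[0,0,0,0.08],[0,0,0,0.08],[0,0,0,0.08],[0,0,0,0.05],[0,0,0,0.027],[0,0,0,0],[0,0,0,0],[0,0,0,0],[0,0,0,0],[0,0,0,0]],
  ],
)

```text
t: 16.3
tcp_pos: [0.5524, -0.1839, 0.148]
tool_rot: [0.474, 0.524, -0.474, 0.524]
force: [-0.5, -0.1, -6.1]
finger_gap: 0.166
```

Call:
arm_command(
  series=[
    [[0,0,0,0],[0,0,0,0],[0,0,0,0],[0,0,0,0],[0,0,0,0],[0,0,0,0],[0,0,0,0],[0,0,0,0],[0,0,0,0],[0,0,0,0]],
  ],
)

```text
t: 17.3
tcp_pos: [0.5523, -0.1839, 0.148]
tool_rot: [0.474, 0.524, -0.474, 0.524]
force: [0.3, 0.0, -5.4]
finger_gap: 0.166
```

Call:
arm_command(
  series=[
    [[0,0,0,0],[0,0,0,0],[0,0,0,0],[0,0,0,0],[0,0,0,0],[0,0,0,0],[0,0,0,0],[0,0,0,0],[0,0,0,0],[0,0,0,0]],
  ],
)

```text
t: 18.3
tcp_pos: [0.5524, -0.1839, 0.148]
tool_rot: [0.474, 0.524, -0.474, 0.524]
force: [-0.2, 0.3, -5.9]
finger_gap: 0.164
```

```bash
python3 chk.py yel; python3 - <<'E'
from m1 import *
cs=cam('scene')
for P_ in (G,*lam.values()): b=w2px(cs,P_); print('scene crop',(b[0]-149.5)*3,(b[1]-179.5)*3)
E
```

```text
18.3 [-0.513  0.605  1.633 -0.     0.904  0.958] [ 0.5524 -0.1839  0.148 ] [-0.2  0.3 -5.9] [-0.022 -0.006  0.006] 0.16403485869952664 head dir -174.28204844380002
head expect top crop (np.float64(268.30365159023756), np.float64(363.39630411352744)) scene crop (np.float64(206.95269622241346), np.float64(115.40218782816325))
foot expect top crop (np.float64(236.3729770464954), np.float64(48.819993347519244)) scene crop (np.float64(437.11741917918465), np.float64(211.53219422524742))
scene crop 286.01926997174075 251.61672457161956
scene crop 215.97064124451347 278.2501946266547
scene crop 219.90799780949226 216.57960530306752
scene crop 286.12213040526916 187.04096470060722
```

View pics/yels.png

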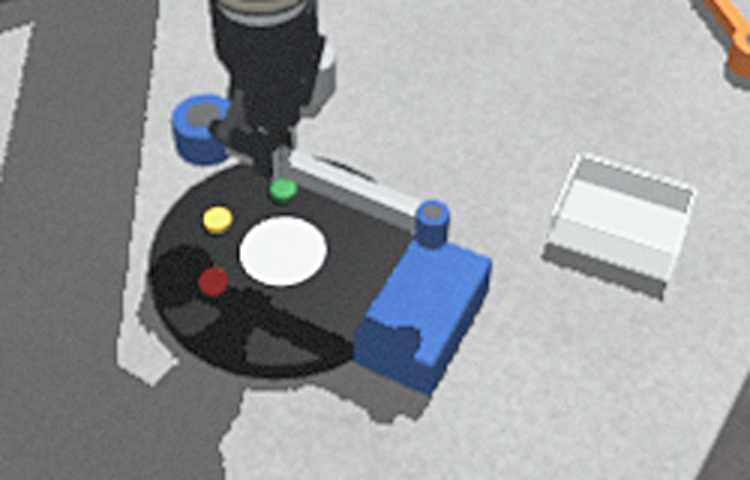

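Yellow: head at (204,115) and foot at (433,211), within 4 px of prediction, so it is level. The scene camera agrees on the glass too: (283,250) seen, (286,252) predicted. Now to green.

Call:
arm_command(
  series=[
    [[0,0,0,0.03],[0,0,0,0.06],[0,0,0,0.08],[0,0,0,0.08],[0,0,0,0.08],[0,0,0,0.08],[0,0,0,0.08],[0,0,0,0.08],[0,0,0,0.08],[0,0,0,0.08]],
  ],
)

```text
t: 19.4
tcp_pos: [0.5524, -0.1839, 0.148]
tool_rot: [-0.631, -0.319, 0.631, -0.319]
force: [0.4, 0.1, -5.5]
finger_gap: 0.164
```

Call:
arm_command(
  series=[
    [[0,0,0,0.08],[0,0,0,0.08],[0,0,0,0.08],[0,0,0,0.05],[0,0,0,0.027],[0,0,0,0],[0,0,0,0],[0,0,0,0],[0,0,0,0],[0,0,0,0]],
  ],
)

```text
t: 20.4
tcp_pos: [0.5524, -0.1839, 0.148]
tool_rot: [0.673, 0.217, -0.673, 0.217]
force: [-0.1, 1.1, -5.2]
finger_gap: 0.162
```

Call:
arm_command(
  series=[
    [[0,0,0,0],[0,0,0,0],[0,0,0,0],[0,0,0,0],[0,0,0,0],[0,0,0,0],[0,0,0,0],[0,0,0,0],[0,0,0,0],[0,0,0,0]],
  ],
)

```text
t: 21.4
tcp_pos: [0.5523, -0.1839, 0.148]
tool_rot: [-0.673, -0.217, 0.673, -0.217]
force: [0.1, 0.3, -6.0]
finger_gap: 0.163
```

```bash
python3 chk.py gre
```

```text
21.4 [-0.513  0.605  1.633 -0.     0.904  2.005] [ 0.5523 -0.1839  0.148 ] [ 0.1  0.3 -6. ] [0.005 0.018 0.002] 0.16344489031311624 head dir -234.27260866734625
head expect top crop (np.float64(172.0252933619406), np.float64(317.7299871451129)) scene crop (np.float64(279.7393601217085), np.float64(85.70716689232052))
foot expect top crop (np.float64(435.46384484447316), np.float64(141.155170530305)) scene crop (np.float64(272.0011107697236), np.float64(291.7976117940508))
```

View pics/gres.png

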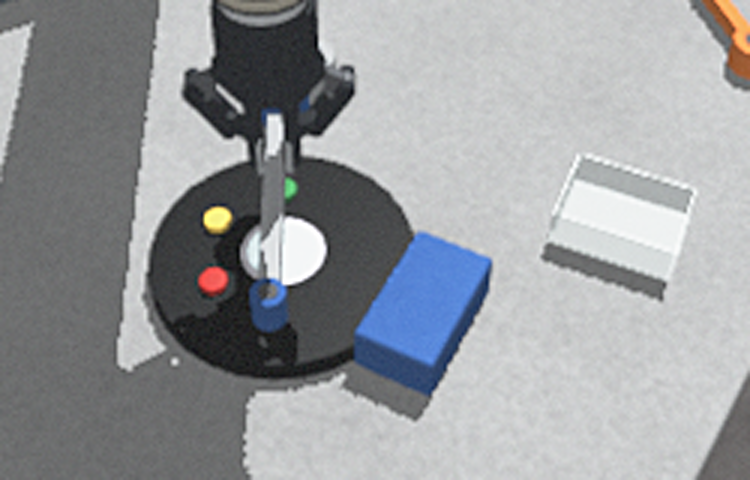

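Green: foot top at (268,291), against (272,292) predicted, so it is level. The lever is still and the other things are where they were. Handing in.

```bash
python3 -c "
from station import ticket
print(ticket.sign_off())"
```

```text
the job is handed in; nothing more can be done
None
```

The job is handed in: the arm is holding the blue-headed lever level over the glass with its head over the green lamp. It was still when I last checked at about 21 s of the 51 s allowed. No verdict was reported.

**What I did:** I gripped the bar at the balance point found from the images, lifted the lever, and carried it over the pad. I showed it to red for about 2 s, then to yellow for about 2 s, then turned it to green.

**Last checks:**
- **Position:** the grasp point was at (0.552, -0.184, 0.148) m, within 1 mm of the measured glass centre. The head direction was within about 1° of the measured green lamp.
- **Height:** the underside was about 99–100 mm over the glass, worked out from the grip height.
- **Level:** head and foot matched the level prediction to about 1 camera pixel at red and yellow. At green the head was hidden, so only the foot was checked.
- **Grip:** it was steady, carrying about 5.5–6 N.

**What differed or was not checked:**
- The grip was about 26.6 mm above the underside instead of 23 mm, and I left it because the lever lifted level.
- The tray looked unmoved in the scene picture. I did not re-measure the slug, cup and wrench, but the lever was carried well above them.

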